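# Pack the lunchbox and the snack tray

### The job

Make up two kits from the things on the bench. In the navy lunchbox stand the wide jar in the bigger of the two bays away from the latch and the steel pot in the smaller one, and lay the spoon flat along the long bay beside the latch; in the mint divider tray stand the slim jar in the short bay and set the snack tin flat, lid up, in the long bay. Keep the glass jars upright and set them down gently without dropping them, and leave the bottle, the mug and the loose lid where they are.

Things in the scene. Friction and masses are not known exactly. Their poses are not given: they have to be found in the camera images.
- lunchbox: Open navy box fixed to the bench, 172 x 172 mm, walls 36 tall and 4 thick, floor 4. Origin: centre of underside, z up. Grey latch tab sticks out 24 mm from the middle of its -x wall. Dividers (tops at 30 mm) make 3 bays: long one at the latch wall, centre x -44 y 0, inside 76 (x) by 164 (y) mm; bigger rear bay, centre x 40 y 36, 84 by 92; smaller rear bay, centre x 40 y -48, 84 by 68.
- tray: Mint silicone divider tray fixed to the bench, 76 (x) by 174 (y) mm, walls 22 mm tall and 4 thick, floor 4 mm. Origin: centre of its underside, z up. One divider (same height) makes two bays, both 68 mm in x: the long one, centre x 0 y 33, is 100 mm in y; the short one, centre x 0 y -52, is 62 mm in y.
- wide_jar: The wide glass jar with oats in it and a screwed-on bamboo lid, 62 mm across (straight-sided), 70 mm tall, the top 24 mm being the lid, about 220 g. Origin: centre of its underside; z up. Stands upright.
- slim_jar: The slim glass jar with nuts in it and a screwed-on bamboo lid, 38 mm across (straight-sided), 70 mm tall, the top 24 mm being the lid, about 100 g. Origin: centre of its underside; z up. Stands upright.
- pot: Round steel sauce pot with a flat steel lid (one rigid piece), 46 mm across, straight-sided, 60 mm tall, about 130 g. Origin: centre of its underside; z up. Stands upright.
- tin: Closed rectangular aluminium snack tin with rounded edges, 44 (x) by 76 (y) by 45 mm tall (one rigid piece), about 100 g. Origin: centre of its underside; y along its length, z up. Lies flat.
- spoon: Small steel spoon lying flat along its x axis, 140 mm long, 7 mm thick, about 45 g. Origin: on its underside at mid-length, where the straight handle (11 mm wide, x -70 to +27, 15 wide at its very end) can be gripped; the oval bowl, 32 mm wide, fills x +27 to +70. Balance point about 10 mm from the origin towards the bowl. z up.
- bottle: Bystander: aluminium drink bottle with a black cap, 68 mm across, 160 mm tall, standing at the far side of the bench. Origin: centre of its underside.
- mug: Bystander: white ceramic mug, 80 mm across, 85 mm tall, handle at +y. Origin: centre of its underside.
- box_lid: Bystander: the lunchbox's loose navy lid, 172 x 172 x 16 mm, lying flat at the far side of the bench. Origin: centre of its underside.
Not all that is in view belongs to the job. Leave any red or yellow look-alike of the tin alone.

How it is judged:
By the outcome, as a careful person would: the job done as asked, in the order asked, and still so for the second after the job is handed in, with the robot touching nothing.
It also fails if it takes over 138 s, if anything falls off the work surface, if the arm or the gripper's body presses on something with over 40 N, if the wrist force passes 120 N, or if a joint passes its speed limit or range.

### The arm

A 6-joint arm with a two-finger parallel gripper is mounted at the origin on the work surface. World frame = base frame: x ahead of the robot, y to its left, z up, the work surface at z = 0. Lengths are in mm, angles in degrees, forces in N, time in s.
With the tool pointing down it reaches from about 350 to 850 mm from the base axis. Payload 8.1 kg.
Tool frame: the origin (TCP) lies midway between the tips of the shut fingers; the grasp point (between the pads) lies 19 mm behind it; z points along the fingers, y is the line along which they close (so a half turn about z gives the same grasp; the last joint's range is limited). The gripper opens to 85 mm and grips with 20 to 120 N. Pads are 22 mm wide; open, the fingers measure 114 mm over their backs; the gripper's body (76 mm by 85 mm) begins 54 mm behind the grasp point. The pads swing forward as they close: fully open they stand 13 mm farther back than shut.
Start: joints at [-79.206, 7.471, 85.268, -0, 87.261, -4.893], TCP at [162.255, -577.649, 231.292] pointing down, gripper open.
Joint ranges: [-169.43, 169.43], [-51.17, 129.36], [1.28, 143.12], [-76.62, 256.62], [0, 156.53], [-152.29, 152.29]. Speed limits (degrees/s): [136.94, 136.94, 159.86, 180, 180, 180].

### API

Orientations are given as [roll, pitch, yaw] about the fixed x, y, z axes, in that order (R = Rz(yaw) Ry(pitch) Rx(roll)).
In Python, from bench import r, optics, workorder gives the robot as it stands.
- The arm moves only by the tool jog_arm, called after "Call:" as name(argument=value, ...), one argument or row to a line, values as JSON. Schema: {"type":"object","properties":{"offsets":{"type":"array","items":{"type":"object","properties":{"turn_vec":{"type":"array","items":{"type":"number"},"minItems":3,"maxItems":3},"pos":{"type":"array","items":{"type":"number"},"minItems":3,"maxItems":3},"jaw":{"type":"number"}},"additionalProperties":false,"required":["jaw"]},"minItems":1,"maxItems":8},"force":{"type":"number"},"only":{"type":"string"},"quiet":{"type":"boolean"},"lines":{"type":"string"}},"required":["offsets"],"additionalProperties":false}. offsets is a list of rows, 1 to 8 of them, each an object with the fields turn_vec (a list: a rotation vector rx, ry, rz in fractions of the full range, 1 being 90 degrees), pos (a list: dx, dy, dz in fractions of the full range, 1 being 80 cm), jaw (the finger opening in mm); a field left out counts as zero (the opening has to be given); each row is the pose to reach, as a shift and turn from the pose commanded when the call began, along the tool's axes at that moment; what a row does not reach only later rows make up. A row lasts 1/8 s, in which the tool goes at most 62.5 mm and 10.7 degrees, less where a joint would pass 70% of its speed; a pose out of reach is approached as far as the arm can. The fingers move at their own pace and stop on an object; force is the grip in N (left out, the last holds). Time passes only in rows, so rows that do not move let the fingers close. The tool returns the time, the measured TCP pose, the force, the opening and the grip force at its end. only (a regular expression) keeps the lines of the reply that match it, lines (a string "A,B") keeps lines A to B, and quiet returns only ok. Shift and turn numbers lie between -1 and 1, and a call with a number outside is refused. Input that does not fit is refused with a message, and nothing moves.
- r.sense(): the state, without advancing time (a new reading comes with each control period).
- optics.snapshot(name): name is "scene" or "side" or "wrist"; returns a dict with "pixels" (480x640x3 uint8, blue, green, red), "fx", "fy", "cx", "cy" (pixels), "pose" (4x4, takes a point from camera to world coordinates). Camera axes: x right, y up, looking along -z (the intrinsics and any distortion apply to the point x, -y, -z); pixel columns grow to the right and rows downward; lengths in mm; the calibration is good to about 2 mm. A picture is of the moment at which its call begins. There is no depth.
- workorder.hand_in(): hands the job in; it is judged then, once.
The state is a dict: "time": time; "joint_pos": joint angles; "qd": joint speeds; "joint_efforts": joint torques, N m; "tool_pos": TCP position; "tcp_rot": TCP orientation; "ft_force": force on the tool from outside, world axes, zero at the start; "wrist_torque": the same for the moment, N m; "finger_gap": finger opening in mm; "grip_force": force on a finger pad.
Only numpy, scipy, OpenCV 4.12 (cv2) and the standard library are available. Lean on these libraries where they do the work, as an engineer would, in place of code of your own. Each camera call takes 0.05 s, during which the arm holds its last target. There are 200 camera calls.

## Working session

There is one attempt and no reset: what is moved stays moved. The work goes in short steps, Python scripts to look and compute and a tool call to move; the robot and the scene stay as the last step left them, time stands still between calls to the robot, and variables do not carry over. Pictures are saved under pics/ and viewed, at most 16 in all, crops included, and the job is handed in when it is done.

```bash
ls; mkdir -p pics; python3 - <<'E'
from bench import r, optics, workorder
import cv2,json
print(r.sense())
for n in ("scene","side","wrist"):
    s=optics.snapshot(n); cv2.imwrite(f"pics/{n}0.png",s["pixels"])
    print(n,{k:v for k,v in s.items() if k!="pixels"})
E
```

```text
pics
{'time': 0.0, 'joint_pos': array([-7.92058370e+01,  7.51533099e+00,  8.53302063e+01,  1.36093507e-03,
        8.72622436e+01, -4.89098018e+00]), 'qd': array([ 0.00502701,  0.05479675, -0.05867214,  0.00356497,  0.03085071,
        0.02174655]), 'joint_efforts': array([ 3.14503250e-04, -5.69383907e+01, -5.00562572e+01, -2.93784171e-05,
        1.49150676e-02, -1.29933704e-05]), 'tool_pos': array([ 162.1560292 , -577.09057344,  230.23323488]), 'tcp_rot': array([-1.79892728e+02, -1.05437051e-02,  1.56850670e+01]), 'ft_force': array([1.2840521 , 0.23002609, 0.05954628]), 'wrist_torque': array([ 0.03585262, -0.01136163,  0.01186478]), 'grip_force': 0.0, 'finger_gap': 85.42330207592225}
scene {'fx': 441.2007050094153, 'fy': 441.2007050094153, 'cx': 321.2146880159562, 'cy': 242.26191995064548, 'pose': array([[ 1.18168811e-01, -6.93164696e-01,  7.11026607e-01,
         1.25107386e+03],
       [ 9.92843341e-01,  7.00230247e-02, -9.67412859e-02,
        -1.03643850e+02],
       [ 1.72694104e-02,  7.17369835e-01,  6.96478490e-01,
         7.09336484e+02],
       [ 0.00000000e+00,  0.000000
[... 265 characters left out ...]
03295455e-01, -4.53519634e-01,  6.56014128e-01,
         7.60293022e+02],
       [ 9.55839681e-03,  8.18399052e-01,  5.74570821e-01,
         7.33760829e+02],
       [ 0.00000000e+00,  0.00000000e+00,  0.00000000e+00,
         1.00000000e+00]])}
wrist {'fx': 400.500697032405, 'fy': 400.500697032405, 'cx': 320.437273887242, 'cy': 238.61194983494252, 'pose': array([[ 2.69461694e-01,  9.17626761e-01,  2.92149828e-01,
         2.36052178e+02],
       [-9.63009231e-01,  2.57361141e-01,  7.98652815e-02,
        -5.56741723e+02],
       [-1.90149354e-03, -3.02863616e-01,  9.53032011e-01,
         3.73087624e+02],
       [ 0.00000000e+00,  0.00000000e+00,  0.00000000e+00,
         1.00000000e+00]])}
```

View pics/scene0.png

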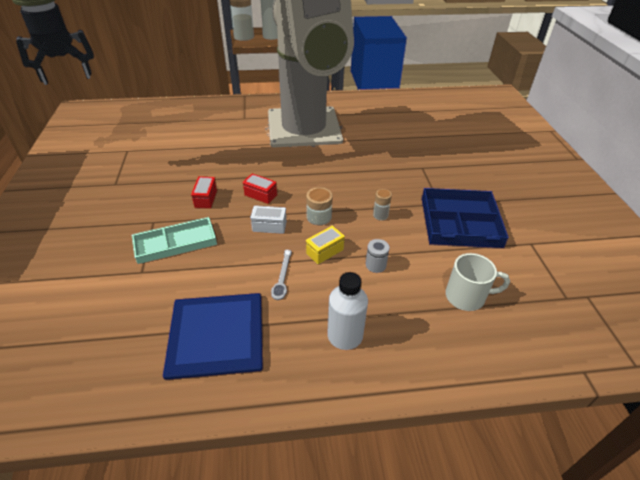

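View pics/side0.png

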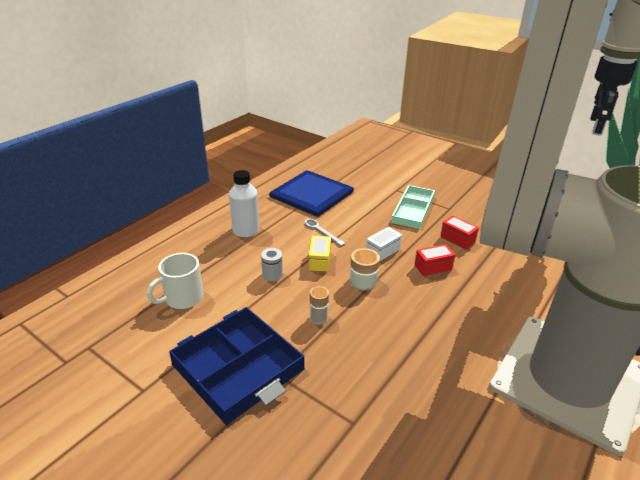

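The scene picture shows the tray at (175,240), lunchbox (463,217), wide jar (319,205), slim jar (382,204), pot (377,255), silver tin (268,219) and spoon (284,273). The red and yellow tins are decoys. The side picture shows the latch at (270,391). I'll enlarge both.

```bash
python3 - <<'E'
import cv2
a=cv2.imread("pics/scene0.png"); b=cv2.imread("pics/side0.png")
def c(i,x,y,w,h,k,n):
    cv2.imwrite(f"pics/{n}.png",cv2.resize(i[y:y+h,x:x+w],None,fx=k,fy=k,interpolation=cv2.INTER_CUBIC))
c(a,120,170,200,140,4,"sa"); c(a,300,170,220,110,3.6,"sb")
c(b,160,290,160,130,4.6,"ba"); c(b,250,170,200,150,4,"bb")
E
```

```text
(no output)
```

View pics/sa.png

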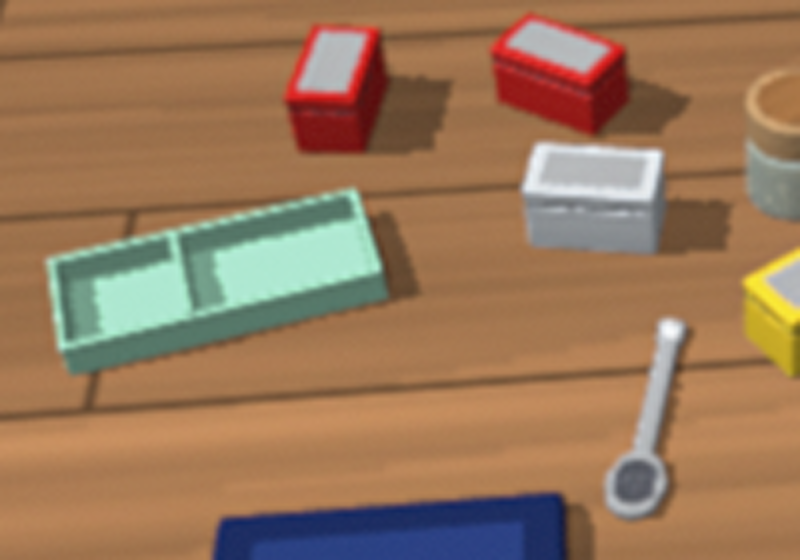

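View pics/sb.png

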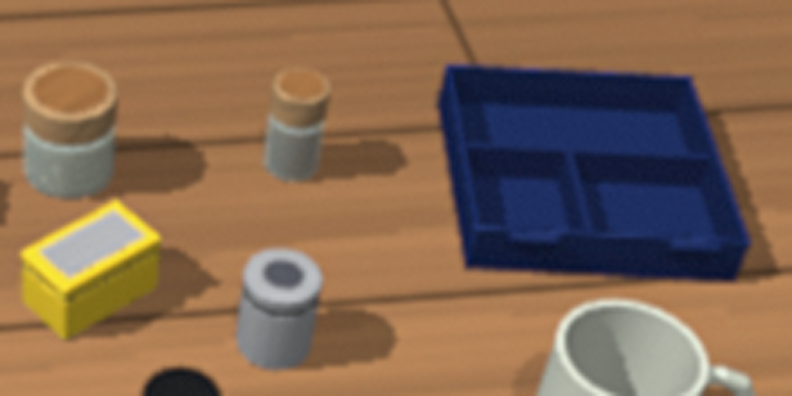

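View pics/bb.png

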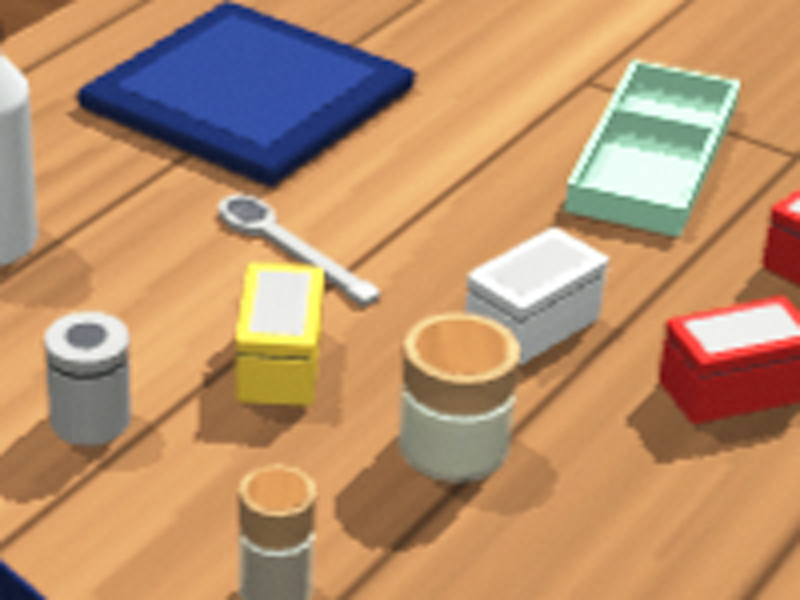

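View pics/ba.png

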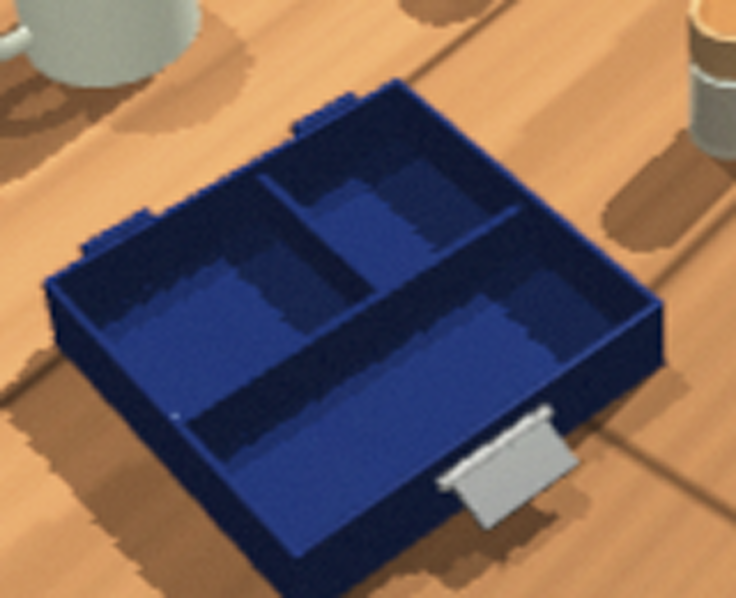

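Everything is found in both views. The tray's short bay is on its -y side, and the lunchbox latch faces the robot. I read corners and lid centres off these crops and will fit the poses.

```bash
cat > h.py <<'E'
import numpy as np
from scipy.optimize import least_squares
from bench import r, optics, workorder
def proj(s,P):
    T=np.linalg.inv(s["pose"]); c=np.atleast_2d(P)@T[:3,:3].T+T[:3,3]
    return np.c_[s["cx"]+s["fx"]*c[:,0]/-c[:,2], s["cy"]-s["fy"]*c[:,1]/-c[:,2]]
def W(p,L):
    c,s=np.cos(p[2]),np.sin(p[2]); L=np.atleast_2d(L).astype(float)
    return np.c_[p[0]+c*L[:,0]-s*L[:,1],p[1]+s*L[:,0]+c*L[:,1],L[:,2]]
def fit(obs,L,p0=(500,0,0),yaw=True):
    f=lambda p:np.concatenate([(proj(s,W(p if yaw else (*p,0),L))-np.array(u)).ravel() for s,u in obs])
    q=least_squares(f,p0 if yaw else p0[:2]); return q.x,q.fun
def un(P,x,y,k): return (np.array(P,float)+.5)/k-.5+[x,y]
E
python3 - <<'E'
from h import *
sc,sd=optics.snapshot("scene"),optics.snapshot("side")
sa=lambda P:un(P,120,170,4); sb=lambda P:un(P,300,170,3.6); ba=lambda P:un(P,160,290,4.6); bb=lambda P:un(P,250,170,4)
sq=lambda x,y,z:[(-x,-y,z),(-x,y,z),(x,y,z),(x,-y,z)]
def go(n,o,L,yaw=True,p0=(500,0,0)):
    for t,oo in (("both",o),("scene",o[:1]),("side",o[1:])):
        p,f=fit(oo,L,p0,yaw); print(n,t,p[:2].round(1),np.degrees(p[2]).round(1) if yaw else "",np.abs(f).max().round(1))
go("tray",[(sc,sa([(48,258),(357,190),(384,274),(67,349)])),(sd,bb([(740,80),(681,215),(570,184),(633,62)]))],sq(38,87,22))
go("box",[(sc,sb([(447,66),(690,77),(746,240),(469,233)])),(sd,ba([(660,303),(297,555),(46,285),(398,80)]))],sq(86,86,36))
go("wide",[(sc,sb([(70,91)])),(sd,bb([(461,349)]))],[(0,0,70)],False)
go("slim",[(sc,sb([(300,86)])),(sd,bb([(277,491)]))],[(0,0,70)],False)
go("pot",[(sc,sb([(283,278)])),(sd,bb([(87,342)]))],[(0,0,60)],False)
go("tin",[(sc,sa([(537,143),(664,150),(660,198),(526,192)])),(sd,bb([(607,262),(521,308),(468,280),(554,230)]))],[(-22,-38,45),(-22,38,45),(22,38,45),(22,-38,45)])
go("spoon",[(sc,sa([(673,320),(632,518)])),(sd,bb([(374,297),(220,205)]))],[(-70,0,5),(70,0,5)])
E
```

```text
tray both [ 494.9 -335.6] 14.8 1.3
tray scene [ 496.  -335.5] 14.8 1.3
tray side [ 493.7 -334.5] 14.8 0.9
box both [489.5 339.5] -10.1 1.5
box scene [491.1 337.8] -10.5 1.5
box side [489.  340.3] -9.8 1.4
wide both [ 4.385e+02 -4.000e-01]  0.5
wide scene [440.  -1.]  0.0
wide side [437.5   1. ]  0.0
slim both [447.7 150.6]  0.5
slim scene [449.3 149.5]  0.0
slim side [447.  151.7]  0.0
pot both [610.8 105.3]  1.3
pot scene [614. 104.]  0.0
pot side [607.3 108.4]  0.0
tin both [ 460.3 -120.3] -10.1 0.7
tin scene [ 461.4 -120.4] -8.9 0.5
tin side [ 459.6 -119.7] -11.2 0.9
spoon both [617.8 -97.7] -11.4 1.0
spoon scene [617.7 -98.1] -12.1 0.4
spoon side [617.2 -96. ] -9.9 0.4
```

```bash
cat > d.py <<'E'
import sys
from h import *
from scipy.spatial.transform import Rotation as Q
v=[float(a) for a in sys.argv[1:]]
s=r.sense(); R=Q.from_euler("xyz",s["tcp_rot"],degrees=True); p=s["tool_pos"]
for i in range(0,len(v),4):   # each target: x y z yaw, all relative to the pose now
    x,y,z,w=v[i:i+4]; T=Q.from_euler("xyz",[180,0,w],degrees=True)
    d=R.inv().apply(np.array([x,y,z])-p)
    print((R.inv()*T).as_rotvec(degrees=True).round(1),d.round(1),"dist",np.linalg.norm(d).round())
E
python3 d.py 438.5 -0.4 150 15 438.5 -0.4 28 15
```

```text
[-0.  -0.   0.7] [ 422.  -480.7   81.3] dist 645.0
[-0.  -0.   0.7] [ 422.  -480.6  203.3] dist 671.0
```

645/62.5=10.3 rows; per call 8 rows max. First call 8 rows to halfway then.

The manual's scale: shifts go in shares of 80 cm and turns go in shares of 90 degrees. Converting my numbers, -365 mm / 800 = -0.4563, -322 mm / 800 = -0.4025.

Call:
jog_arm(
  offsets=[
    {"pos":[0.05,-0.0575,0.0125],"jaw":85},
    {"pos":[0.1,-0.115,0.025],"jaw":85},
    {"pos":[0.15,-0.1725,0.0375],"jaw":85},
    {"pos":[0.2,-0.23,0.05],"jaw":85},
    {"pos":[0.25,-0.2875,0.0625],"jaw":85},
    {"pos":[0.3,-0.345,0.075],"jaw":85},
    {"pos":[0.35,-0.4025,0.0875],"jaw":85},
    {"pos":[0.4,-0.4563,0.0938],"jaw":85},
  ],
  force=40,
)

```text
time: 1.25
tool_pos: [371.9, -137.8, 156.0]
tcp_rot: [180.0, -0.0, 15.7]
ft_force: [1.6, -1.4, -0.7]
finger_gap: 84.9
grip_force: 0.0
```

```bash
python3 d.py 438.5 -0.4 130 15 438.5 -0.4 28 15
```

```text
[ 0.  -0.   0.7] [ 101.2 -114.3   26. ] dist 155.0
[ 0.  -0.   0.7] [ 101.2 -114.3  128. ] dist 199.0
```

To row units: -114 mm / 800 = -0.1425, 101 mm / 800 = 0.1263.

Call:
jog_arm(
  offsets=[
    {"pos":[0.05,-0.0563,0.0125],"jaw":85},
    {"pos":[0.1,-0.1125,0.025],"jaw":85},
    {"pos":[0.1263,-0.1425,0.0325],"jaw":85},
    {"pos":[0.1263,-0.1425,0.0325],"jaw":85},
    {"pos":[0.1263,-0.1425,0.0325],"jaw":85},
  ],
)

```text
time: 1.88
tool_pos: [437.8, -3.0, 130.3]
tcp_rot: [180.0, 0.0, 15.7]
ft_force: [1.2, -0.3, -0.8]
finger_gap: 84.7
grip_force: 0.0
```

```bash
python3 d.py 438.5 -0.4 28 15
python3 - <<'E'
from h import *
import cv2
s=optics.snapshot("wrist");im=s["pixels"].copy()
for z,rad in ((70,31),(0,31)):
    a=np.linspace(0,6.283,60); q=proj(s,np.c_[438.5+rad*np.cos(a),-.4+rad*np.sin(a),0*a+z])
    cv2.polylines(im,[q.round().astype(int)],True,(0,255,0),1)
cv2.imwrite("pics/w1.png",im)
E
```

```text
[0.  0.  0.7] [  1.4  -2.3 102.3] dist 102.0
```

View pics/w1.png

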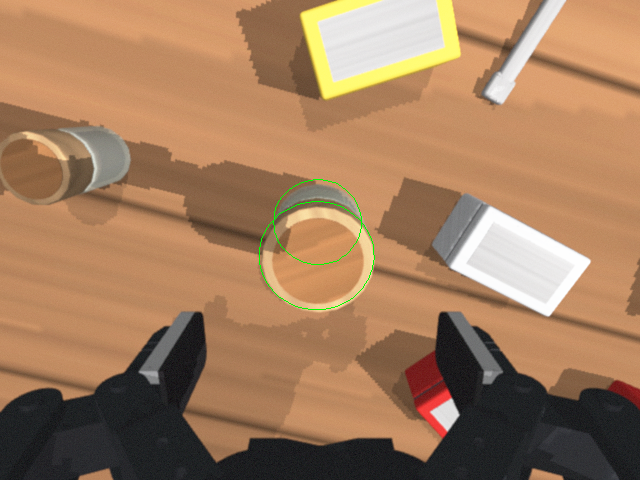

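The overlay matches the jar lid, centred near (318,259), within 2–3 mm. Descending to grip.

To row units: 102 mm / 800 = 0.1275, 95 mm / 800 = 0.1188.

Call:
jog_arm(
  offsets=[
    {"pos":[0,-0.0025,0.0625],"jaw":85},
    {"pos":[0,-0.0025,0.1188],"jaw":85},
    {"pos":[0,-0.0025,0.1275],"jaw":85},
    {"pos":[0,-0.0025,0.1275],"jaw":85},
    {"pos":[0,-0.0025,0.1275],"jaw":55},
    {"pos":[0,-0.0025,0.1275],"jaw":55},
    {"pos":[0,-0.0025,0.1275],"jaw":55},
    {"pos":[0,-0.0025,0.1275],"jaw":55},
  ],
  force=40,
)

```text
time: 2.92
tool_pos: [439.4, -1.1, 30.7]
tcp_rot: [179.9, -0.2, 15.7]
ft_force: [-2.9, -1.2, 7.1]
finger_gap: 61.0
grip_force: 42.4
```

Call:
jog_arm(
  offsets=[
    {"jaw":55},
    {"jaw":55},
    {"jaw":55},
  ],
)

```text
time: 3.3
tool_pos: [439.3, -1.1, 30.7]
tcp_rot: [179.9, -0.2, 15.7]
ft_force: [-2.1, -0.9, 6.8]
finger_gap: 61.0
grip_force: 42.4
```

To row units: -110 mm / 800 = -0.1375, -80 mm / 800 = -0.1.

Call:
jog_arm(
  offsets=[
    {"pos":[0,0,-0.05],"jaw":55},
    {"pos":[0,0,-0.1],"jaw":55},
    {"pos":[0,0,-0.1375],"jaw":55},
    {"pos":[0,0,-0.1375],"jaw":55},
  ],
)

```text
time: 3.8
tool_pos: [440.1, -1.0, 142.1]
tcp_rot: [179.8, -0.4, 15.7]
ft_force: [1.2, -0.4, -1.8]
finger_gap: 60.8
grip_force: 45.1
```

```bash
python3 d.py 535.2 367.9 140 79.9
```

```text
[  0.4  -0.3 -64.2] [ 191.3 -329.5    2.5] dist 381.0
```

To row units: -329 mm / 800 = -0.4113, -289 mm / 800 = -0.3613, -64.2 degrees / 90 = -0.7133.

Call:
jog_arm(
  offsets=[
    {"turn_vec":[0,0,-0.1],"pos":[0.03,-0.0513,0],"jaw":55},
    {"turn_vec":[0,0,-0.2],"pos":[0.06,-0.1025,0],"jaw":55},
    {"turn_vec":[0,0,-0.3],"pos":[0.09,-0.155,0],"jaw":55},
    {"turn_vec":[0,0,-0.4],"pos":[0.12,-0.2063,0],"jaw":55},
    {"turn_vec":[0,0,-0.5],"pos":[0.15,-0.2575,0],"jaw":55},
    {"turn_vec":[0,0,-0.6],"pos":[0.18,-0.3088,0],"jaw":55},
    {"turn_vec":[0,0,-0.6889],"pos":[0.21,-0.3613,0],"jaw":55},
    {"turn_vec":[0,0,-0.7133],"pos":[0.2388,-0.4113,0],"jaw":55},
  ],
)

```text
time: 4.8
tool_pos: [532.0, 368.9, 136.5]
tcp_rot: [-179.9, 0.1, 80.1]
ft_force: [1.2, -0.2, -2.2]
finger_gap: 61.6
grip_force: 45.2
```

Call:
jog_arm(
  offsets=[
    {"jaw":55},
    {"jaw":55},
  ],
)

```text
time: 5.05
tool_pos: [531.6, 367.1, 136.6]
tcp_rot: [-179.9, 0.1, 79.9]
ft_force: [0.5, -0.1, -1.9]
finger_gap: 61.1
grip_force: 45.2
```

```bash
python3 d.py 535.2 367.9 35 79.9
python3 - <<'E'
from h import *
import cv2
sq=lambda x,y,z:[(-x,-y,z),(-x,y,z),(x,y,z),(x,-y,z)]
s=optics.snapshot("wrist");im=s["pixels"].copy()
p=(489.5,339.5,np.radians(-10.1))
for L in (sq(86,86,36),np.array(sq(42,46,4))+[40,36,0],np.array(sq(42,34,4))+[40,-48,0]):
    cv2.polylines(im,[proj(s,W(p,L)).round().astype(int)],True,(0,255,0),1)
cv2.imwrite("pics/w2.png",im)
E
```

```text
[-0.1  0.1  0. ] [  1.7   3.6 101.6] dist 102.0
```

View pics/w2.png

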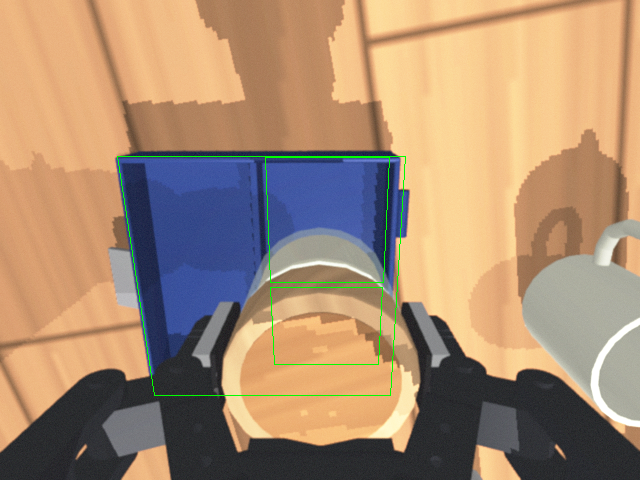

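The overlay lies on the box within about 2–3 mm, and the jar is held upright over the larger bay. Lowering.

To row units: 99 mm / 800 = 0.1238, 97 mm / 800 = 0.1213.

Call:
jog_arm(
  offsets=[
    {"pos":[0.0013,0.0038,0.05],"jaw":55},
    {"pos":[0.0013,0.0038,0.0938],"jaw":55},
    {"pos":[0.0013,0.0038,0.1125],"jaw":55},
    {"pos":[0.0013,0.0038,0.1175],"jaw":55},
    {"pos":[0.0013,0.0038,0.1213],"jaw":55},
    {"pos":[0.0013,0.0038,0.1238],"jaw":55},
    {"pos":[0.0013,0.0038,0.1238],"jaw":55},
    {"pos":[0.0013,0.0038,0.1238],"jaw":55},
  ],
)

```text
time: 6.1
tool_pos: [535.8, 368.4, 39.8]
tcp_rot: [180.0, -0.0, 79.9]
ft_force: [-0.3, -1.0, -1.5]
finger_gap: 60.9
grip_force: 45.3
```

To row units: 4 mm / 800 = 0.005, 3 mm / 800 = 0.0038.

Call:
jog_arm(
  offsets=[
    {"pos":[0,0,0.0013],"jaw":55},
    {"pos":[0,0,0.0025],"jaw":55},
    {"pos":[0,0,0.0038],"jaw":55},
    {"pos":[0,0,0.005],"jaw":55},
    {"pos":[0,0,0.005],"jaw":55},
    {"pos":[0,0,0.005],"jaw":55},
  ],
)

```text
time: 6.85
tool_pos: [535.6, 368.1, 35.3]
tcp_rot: [-180.0, -0.0, 79.9]
ft_force: [0.0, 0.8, -2.9]
finger_gap: 60.9
grip_force: 45.3
```

To row units: 2 mm / 800 = 0.0025, 1.3 mm / 800 = 0.0016.

Call:
jog_arm(
  offsets=[
    {"pos":[0,0,0.0009],"jaw":55},
    {"pos":[0,0,0.0016],"jaw":55},
    {"pos":[0,0,0.0025],"jaw":55},
    {"pos":[0,0,0.0025],"jaw":55},
    {"pos":[0,0,0.0025],"jaw":55},
  ],
)

```text
time: 7.48
tool_pos: [535.8, 368.2, 34.9]
tcp_rot: [180.0, -0.0, 79.9]
ft_force: [-5.3, -3.4, 10.3]
finger_gap: 61.1
grip_force: 46.5
```

Contact (about 11 N). Release gently and rise.

To row units: -115 mm / 800 = -0.1438, -60 mm / 800 = -0.075.

Call:
jog_arm(
  offsets=[
    {"pos":[0,0,-0.0006],"jaw":64},
    {"pos":[0,0,-0.0006],"jaw":70},
    {"pos":[0,0,-0.0006],"jaw":78},
    {"pos":[0,0,-0.0006],"jaw":85},
    {"pos":[0,0,-0.0013],"jaw":85},
    {"pos":[0,0,-0.0125],"jaw":85},
    {"pos":[0,0,-0.075],"jaw":85},
    {"pos":[0,0,-0.1438],"jaw":85},
  ],
)

```text
time: 8.48
tool_pos: [534.9, 367.7, 149.1]
tcp_rot: [-179.9, 0.1, 79.9]
ft_force: [0.8, 0.9, 0.9]
finger_gap: 84.7
grip_force: 0.0
```

```bash
python3 d.py 610 105.5 140 80 610 105.5 140 15
```

```text
[-0.1  0.1 -0.1] [-244.9  120.     9.2] dist 273.0
[-0.   0.1 64.9] [-244.9  120.     9.2] dist 273.0
```

To row units: -245 mm / 800 = -0.3063, -108 mm / 800 = -0.135.

Call:
jog_arm(
  offsets=[
    {"pos":[-0.0675,0.0325,0.0025],"jaw":85},
    {"pos":[-0.135,0.065,0.005],"jaw":85},
    {"pos":[-0.2025,0.0975,0.0075],"jaw":85},
    {"pos":[-0.27,0.13,0.01],"jaw":85},
    {"pos":[-0.3063,0.15,0.0113],"jaw":85},
    {"pos":[-0.3063,0.15,0.0113],"jaw":85},
    {"pos":[-0.3063,0.15,0.0113],"jaw":85},
  ],
)

```text
time: 9.35
tool_pos: [610.7, 106.4, 139.8]
tcp_rot: [180.0, -0.0, 79.9]
ft_force: [0.4, 0.6, -0.8]
finger_gap: 85.2
grip_force: 0.0
```

```bash
python3 d.py 610 105.5 24 80 
python3 - <<'E'
from h import *
import cv2
s=optics.snapshot("wrist");im=s["pixels"].copy()
for z in (60,0):
    a=np.linspace(0,6.283,60); q=proj(s,np.c_[610.8+23*np.cos(a),105.3+23*np.sin(a),0*a+z])
    cv2.polylines(im,[q.round().astype(int)],True,(0,255,0),1)
cv2.imwrite("pics/w3.png",im)
E
```

```text
[ 0.  -0.  -0.1] [ -1.   -0.6 115.8] dist 116.0
```

View pics/w3.png

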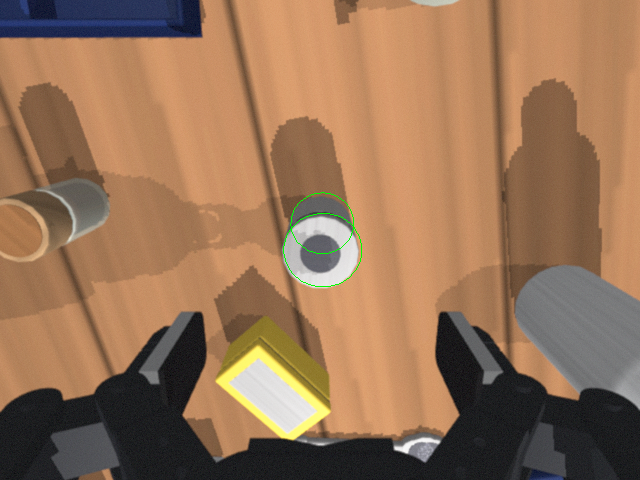

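The overlay fits the pot, with its centre at (321,253). Gripping it.

To row units: 115 mm / 800 = 0.1438, 100 mm / 800 = 0.125.

Call:
jog_arm(
  offsets=[
    {"pos":[-0.0025,0,0.0625],"jaw":85},
    {"pos":[-0.0025,0,0.125],"jaw":85},
    {"pos":[-0.0025,0,0.1438],"jaw":85},
    {"pos":[-0.0025,0,0.1438],"jaw":85},
    {"pos":[-0.0025,0,0.1438],"jaw":40},
    {"pos":[-0.0025,0,0.1438],"jaw":40},
    {"pos":[-0.0025,0,0.1438],"jaw":40},
    {"pos":[-0.0025,0,0.1438],"jaw":40},
  ],
)

```text
time: 10.4
tool_pos: [612.0, 104.1, 26.8]
tcp_rot: [179.8, -0.1, 79.9]
ft_force: [-0.3, 0.4, 6.3]
finger_gap: 44.7
grip_force: 40.5
```

Call:
jog_arm(
  offsets=[
    {"jaw":40},
    {"jaw":40},
    {"jaw":40},
    {"jaw":40},
  ],
)

```text
time: 10.9
tool_pos: [612.0, 104.1, 26.8]
tcp_rot: [179.8, -0.1, 79.9]
ft_force: [-1.1, 2.1, 5.4]
finger_gap: 44.9
grip_force: 40.5
```

To row units: -120 mm / 800 = -0.15, -115 mm / 800 = -0.1438.

Call:
jog_arm(
  offsets=[
    {"pos":[0,0,-0.05],"jaw":40},
    {"pos":[0,0,-0.1],"jaw":40},
    {"pos":[0,0,-0.1438],"jaw":40},
    {"pos":[0,0,-0.15],"jaw":40},
    {"pos":[0,0,-0.15],"jaw":40},
  ],
)

```text
time: 11.52
tool_pos: [610.3, 103.8, 144.1]
tcp_rot: [180.0, -0.0, 79.9]
ft_force: [-0.1, -0.5, -2.5]
finger_gap: 44.7
grip_force: 41.7
```

```bash
python3 d.py 520.5 285.2 140 79.9
```

```text
[ 0. -0. -0.] [ 162.8 -120.3    4.1] dist 202.0
```

Call:
jog_arm(
  offsets=[
    {"pos":[0.06,-0.045,0],"jaw":40},
    {"pos":[0.12,-0.09,0],"jaw":40},
    {"pos":[0.18,-0.135,0],"jaw":40},
    {"pos":[0.2038,-0.15,0],"jaw":40},
    {"pos":[0.2038,-0.15,0],"jaw":40},
    {"pos":[0.2038,-0.15,0],"jaw":40},
    {"pos":[0.2038,-0.15,0],"jaw":40},
  ],
)

```text
time: 12.4
tool_pos: [521.1, 284.2, 143.6]
tcp_rot: [-180.0, 0.0, 79.8]
ft_force: [0.5, -0.5, -1.5]
finger_gap: 44.9
grip_force: 41.8
```

```bash
python3 d.py 520.5 285.2 31 79.9
```

```text
[-0.   0.  -0.1] [  1.   -0.7 112.6] dist 113.0
```

To row units: 112 mm / 800 = 0.14, 111 mm / 800 = 0.1388.

Call:
jog_arm(
  offsets=[
    {"pos":[0.0013,-0.0013,0.0563],"jaw":40},
    {"pos":[0.0013,-0.0013,0.1063],"jaw":40},
    {"pos":[0.0013,-0.0013,0.1288],"jaw":40},
    {"pos":[0.0013,-0.0013,0.1338],"jaw":40},
    {"pos":[0.0013,-0.0013,0.1363],"jaw":40},
    {"pos":[0.0013,-0.0013,0.1388],"jaw":40},
    {"pos":[0.0013,-0.0013,0.14],"jaw":40},
    {"pos":[0.0013,-0.0013,0.14],"jaw":40},
  ],
)

```text
time: 13.4
tool_pos: [520.3, 286.7, 32.8]
tcp_rot: [180.0, -0.0, 79.9]
ft_force: [0.5, 0.2, -2.6]
finger_gap: 45.0
grip_force: 41.8
```

To row units: 3 mm / 800 = 0.0038, 2.4 mm / 800 = 0.003.

Call:
jog_arm(
  offsets=[
    {"pos":[0,0,0.0013],"jaw":40},
    {"pos":[0,0,0.0021],"jaw":40},
    {"pos":[0,0,0.003],"jaw":40},
    {"pos":[0,0,0.0038],"jaw":40},
    {"pos":[0,0,0.0038],"jaw":40},
  ],
)

```text
time: 14.02
tool_pos: [520.1, 286.7, 30.8]
tcp_rot: [180.0, -0.0, 79.9]
ft_force: [-6.8, -3.6, 12.2]
finger_gap: 44.9
grip_force: 43.2
```

To row units: -115 mm / 800 = -0.1438, -110 mm / 800 = -0.1375.

Call:
jog_arm(
  offsets=[
    {"pos":[0,0,-0.0006],"jaw":50},
    {"pos":[0,0,-0.0006],"jaw":56},
    {"pos":[0,0,-0.0006],"jaw":62},
    {"pos":[0,0,-0.0013],"jaw":66},
    {"pos":[0,0,-0.0125],"jaw":66},
    {"pos":[0,0,-0.0625],"jaw":66},
    {"pos":[0,0,-0.1375],"jaw":66},
    {"pos":[0,0,-0.1438],"jaw":66},
  ],
)

```text
time: 15.02
tool_pos: [523.7, 288.2, 151.5]
tcp_rot: [179.5, -0.4, 79.9]
ft_force: [-0.2, -0.7, -0.0]
finger_gap: 66.4
grip_force: 0.0
```

```bash
python3 d.py 625.6 -99.3 130 -11.4
```

```text
[ 0.1 -0.7 91.3] [-363.8  168.2   20.8] dist 401.0
```

To row units: -320 mm / 800 = -0.4, -280 mm / 800 = -0.35, 80 degrees / 90 = 0.8889.

Call:
jog_arm(
  offsets=[
    {"turn_vec":[0,0,0.1111],"pos":[-0.05,0.0225,0],"jaw":40},
    {"turn_vec":[0,0,0.2222],"pos":[-0.1,0.0463,0],"jaw":40},
    {"turn_vec":[0,0,0.3333],"pos":[-0.15,0.0688,0],"jaw":40},
    {"turn_vec":[0,0,0.4444],"pos":[-0.2,0.0925,0],"jaw":40},
    {"turn_vec":[0,0,0.5556],"pos":[-0.25,0.115,0.0063],"jaw":40},
    {"turn_vec":[0,0,0.6667],"pos":[-0.3,0.1375,0.0125],"jaw":40},
    {"turn_vec":[0,0,0.7778],"pos":[-0.35,0.1613,0.0188],"jaw":40},
    {"turn_vec":[0,0,0.8889],"pos":[-0.4,0.185,0.025],"jaw":40},
  ],
)

```text
time: 16.02
tool_pos: [609.6, -55.9, 124.2]
tcp_rot: [-180.0, 0.0, -0.4]
ft_force: [-0.1, -0.0, 0.5]
finger_gap: 40.1
grip_force: 0.0
```

```bash
python3 d.py 625.6 -99.3 130 -11.4
```

```text
[-0.  0. 11.] [16.3 43.3 -5.9] dist 47.0
```

To row units: 43 mm / 800 = 0.0538, 30 mm / 800 = 0.0375, 11 degrees / 90 = 0.1222.

Call:
jog_arm(
  offsets=[
    {"turn_vec":[0,0,0.0889],"pos":[0.0125,0.0375,-0.0075],"jaw":40},
    {"turn_vec":[0,0,0.1222],"pos":[0.02,0.0538,-0.0075],"jaw":40},
    {"turn_vec":[0,0,0.1222],"pos":[0.02,0.0538,-0.0075],"jaw":40},
    {"turn_vec":[0,0,0.1222],"pos":[0.02,0.0538,-0.0075],"jaw":40},
    {"turn_vec":[0,0,0.1222],"pos":[0.02,0.0538,-0.0075],"jaw":40},
  ],
)

```text
time: 16.65
tool_pos: [625.2, -96.1, 130.1]
tcp_rot: [-180.0, 0.0, -11.0]
ft_force: [0.6, -0.0, 0.4]
finger_gap: 40.3
grip_force: 0.0
```

```bash
python3 d.py 625.6 -99.3 2 -11.4
python3 - <<'E'
from h import *
import cv2
s=optics.snapshot("wrist");im=s["pixels"].copy()
p=(617.8,-97.7,np.radians(-11.4))
q=proj(s,W(p,[(-70,-6,6),(-70,6,6),(27,6,6),(27,16,6),(70,16,6),(70,-16,6),(27,-16,6),(27,-6,6)]))
cv2.polylines(im,[q.round().astype(int)],True,(0,255,0),1)
q=proj(s,W((460.3,-120.3,np.radians(-10.1)),[(-22,-38,45),(-22,38,45),(22,38,45),(22,-38,45)]))
cv2.polylines(im,[q.round().astype(int)],True,(0,255,0),1)
cv2.imwrite("pics/w4.png",im)
E
```

```text
[-0.   0.   0.4] [  1.1   3.  128.1] dist 128.0
```

View pics/w4.png

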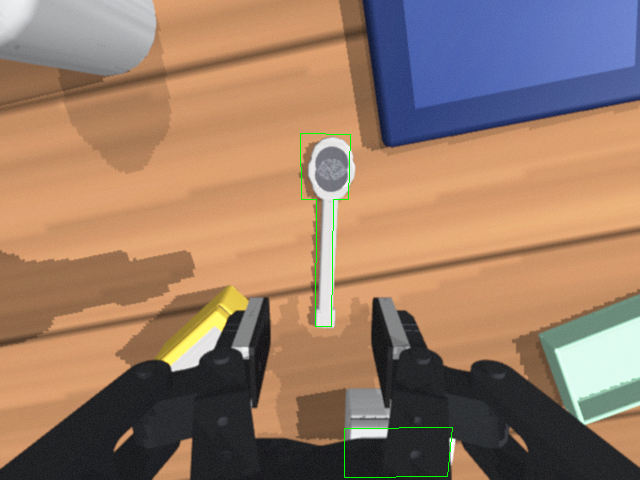

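The spoon lies from (325,325) to (331,138), about 1° off the fit (yaw ≈ -12.4°). Descending.

To row units: 127 mm / 800 = 0.1588, 124 mm / 800 = 0.155, 1.4 degrees / 90 = 0.0156.

Call:
jog_arm(
  offsets=[
    {"turn_vec":[0,0,0.0156],"pos":[0.0013,0.0044,0.0625],"jaw":40},
    {"turn_vec":[0,0,0.0156],"pos":[0.0013,0.0044,0.125],"jaw":40},
    {"turn_vec":[0,0,0.0156],"pos":[0.0013,0.0044,0.1475],"jaw":40},
    {"turn_vec":[0,0,0.0156],"pos":[0.0013,0.0044,0.155],"jaw":40},
    {"turn_vec":[0,0,0.0156],"pos":[0.0013,0.0044,0.1588],"jaw":40},
    {"turn_vec":[0,0,0.0156],"pos":[0.0013,0.0044,0.1588],"jaw":40},
    {"turn_vec":[0,0,0.0156],"pos":[0.0013,0.0044,0.1588],"jaw":40},
  ],
)

```text
time: 17.58
tool_pos: [626.8, -101.4, 4.8]
tcp_rot: [180.0, -0.1, -12.5]
ft_force: [0.4, 0.5, 0.1]
finger_gap: 40.2
grip_force: 0.0
```

To row units: 2 mm / 800 = 0.0025, 1.5 mm / 800 = 0.0019.

Call:
jog_arm(
  offsets=[
    {"pos":[0,-0.0013,0.0019],"jaw":30},
    {"pos":[0,-0.0013,0.0025],"jaw":20},
    {"pos":[0,-0.0013,0.0025],"jaw":6},
    {"pos":[0,-0.0013,0.0025],"jaw":6},
    {"pos":[0,-0.0013,0.0025],"jaw":6},
    {"pos":[0,-0.0013,0.0025],"jaw":6},
    {"pos":[0,-0.0013,0.0025],"jaw":6},
    {"pos":[0,-0.0013,0.0025],"jaw":6},
  ],
  force=40,
)

```text
time: 18.58
tool_pos: [626.0, -100.1, 1.4]
tcp_rot: [-180.0, -0.0, -12.5]
ft_force: [-0.2, 0.2, 1.7]
finger_gap: 9.5
grip_force: 39.6
```

To row units: -140 mm / 800 = -0.175, -125 mm / 800 = -0.1563.

Call:
jog_arm(
  offsets=[
    {"pos":[0,0,-0.0375],"jaw":6},
    {"pos":[0,0,-0.1],"jaw":6},
    {"pos":[0,0,-0.1563],"jaw":6},
    {"pos":[0,0,-0.175],"jaw":6},
    {"pos":[0,0,-0.175],"jaw":6},
  ],
)

```text
time: 19.2
tool_pos: [626.6, -100.3, 142.0]
tcp_rot: [180.0, -0.1, -12.5]
ft_force: [0.0, -0.8, -0.6]
finger_gap: 9.4
grip_force: 39.4
```

```bash
python3 d.py 447.6 355.1 140 79.8
```

```text
[  0.1  -0.1 -92.3] [-273.4 -405.8    1.5] dist 489.0
```

To row units: -356 mm / 800 = -0.445, -312 mm / 800 = -0.39, -80 degrees / 90 = -0.8889.

Call:
jog_arm(
  offsets=[
    {"turn_vec":[0,0,-0.1111],"pos":[-0.0375,-0.0563,0],"jaw":6},
    {"turn_vec":[0,0,-0.2222],"pos":[-0.075,-0.1125,0],"jaw":6},
    {"turn_vec":[0,0,-0.3333],"pos":[-0.1125,-0.1688,0],"jaw":6},
    {"turn_vec":[0,0,-0.4444],"pos":[-0.15,-0.2225,0],"jaw":6},
    {"turn_vec":[0,0,-0.5556],"pos":[-0.1875,-0.2788,0],"jaw":6},
    {"turn_vec":[0,0,-0.6667],"pos":[-0.225,-0.3338,0],"jaw":6},
    {"turn_vec":[0,0,-0.7778],"pos":[-0.2625,-0.39,0],"jaw":6},
    {"turn_vec":[0,0,-0.8889],"pos":[-0.3,-0.445,0],"jaw":6},
  ],
)

```text
time: 20.2
tool_pos: [466.4, 300.2, 138.3]
tcp_rot: [-179.8, 0.2, 67.8]
ft_force: [0.6, 0.9, -0.9]
finger_gap: 9.4
grip_force: 39.4
```

```bash
python3 d.py 447.6 355.1 140 79.8
```

```text
[ -0.2   0.2 -12. ] [ 43.7 -38.2  -1.8] dist 58.0
```

To row units: 44 mm / 800 = 0.055, -38 mm / 800 = -0.0475, -12 degrees / 90 = -0.1333.

Call:
jog_arm(
  offsets=[
    {"turn_vec":[0,0,-0.1],"pos":[0.0413,-0.0363,0],"jaw":6},
    {"turn_vec":[0,0,-0.1333],"pos":[0.055,-0.0475,0],"jaw":6},
    {"turn_vec":[0,0,-0.1333],"pos":[0.055,-0.0475,0],"jaw":6},
    {"turn_vec":[0,0,-0.1333],"pos":[0.055,-0.0475,0],"jaw":6},
    {"turn_vec":[0,0,-0.1333],"pos":[0.055,-0.0475,0],"jaw":6},
    {"turn_vec":[0,0,-0.1333],"pos":[0.055,-0.0475,0],"jaw":6},
  ],
)

```text
time: 20.95
tool_pos: [451.1, 353.8, 141.4]
tcp_rot: [180.0, -0.0, 79.4]
ft_force: [-0.9, -0.8, -1.0]
finger_gap: 9.2
grip_force: 39.4
```

```bash
python3 d.py 447.6 355.1 6 79.8
python3 - <<'E'
from h import *
import cv2
sq=lambda x,y,z:[(-x,-y,z),(-x,y,z),(x,y,z),(x,-y,z)]
s=optics.snapshot("wrist");im=s["pixels"].copy()
p=(489.5,339.5,np.radians(-10.1))
for L in (sq(86,86,36),np.array(sq(38,82,4))+[-44,0,0]):
    cv2.polylines(im,[proj(s,W(p,L)).round().astype(int)],True,(0,255,0),1)
cv2.imwrite("pics/w5.png",im)
E
```

```text
[ 0.  -0.  -0.4] [  0.6  -3.7 135.4] dist 135.0
```

View pics/w5.png

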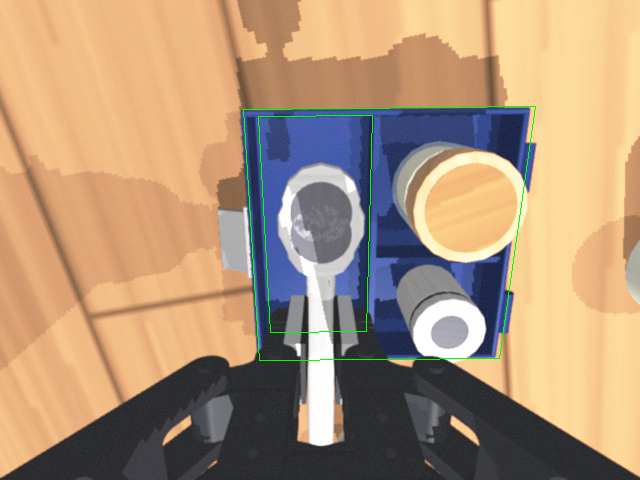

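Jar (468,205) and pot (448,328) stand in their bays. The spoon is aligned with the long bay, so I'll lower it.

To row units: 131 mm / 800 = 0.1638, 128 mm / 800 = 0.16.

Call:
jog_arm(
  offsets=[
    {"pos":[0.0013,-0.0044,0.0625],"jaw":6},
    {"pos":[0.0013,-0.0044,0.1188],"jaw":6},
    {"pos":[0.0013,-0.0044,0.15],"jaw":6},
    {"pos":[0.0013,-0.0044,0.16],"jaw":6},
    {"pos":[0.0013,-0.0044,0.1638],"jaw":6},
    {"pos":[0.0013,-0.0044,0.1638],"jaw":6},
    {"pos":[0.0013,-0.0044,0.1638],"jaw":6},
  ],
)

```text
time: 21.88
tool_pos: [448.2, 356.9, 11.7]
tcp_rot: [179.9, -0.1, 79.5]
ft_force: [0.5, 0.1, -0.8]
finger_gap: 9.6
grip_force: 39.4
```

To row units: 5.5 mm / 800 = 0.0069, 4.5 mm / 800 = 0.0056.

Call:
jog_arm(
  offsets=[
    {"pos":[0,-0.0006,0.0025],"jaw":6},
    {"pos":[0,-0.0006,0.0044],"jaw":6},
    {"pos":[0,-0.0006,0.0056],"jaw":6},
    {"pos":[0,-0.0006,0.0069],"jaw":6},
    {"pos":[0,-0.0006,0.0069],"jaw":6},
    {"pos":[0,-0.0006,0.0069],"jaw":6},
  ],
)

```text
time: 22.62
tool_pos: [446.7, 356.3, 5.3]
tcp_rot: [-180.0, 0.0, 79.5]
ft_force: [-3.0, -1.7, 6.7]
finger_gap: 9.4
grip_force: 40.2
```

To row units: -140 mm / 800 = -0.175, -100 mm / 800 = -0.125.

Call:
jog_arm(
  offsets=[
    {"pos":[0,0,-0.0006],"jaw":18},
    {"pos":[0,0,-0.0006],"jaw":28},
    {"pos":[0,0,-0.0006],"jaw":30},
    {"pos":[0,0,-0.0063],"jaw":30},
    {"pos":[0,0,-0.0625],"jaw":30},
    {"pos":[0,0,-0.125],"jaw":30},
    {"pos":[0,0,-0.1688],"jaw":30},
    {"pos":[0,0,-0.175],"jaw":30},
  ],
)

```text
time: 23.62
tool_pos: [448.8, 357.7, 149.0]
tcp_rot: [179.7, -0.3, 79.5]
ft_force: [0.3, -0.7, -0.1]
finger_gap: 30.1
grip_force: 0.0
```

```bash
python3 d.py 447.7 150.6 140 80
```

```text
[ 0.3 -0.3 -0.5] [-203.8   36.7    8.2] dist 207.0
```

To row units: -204 mm / 800 = -0.255, -180 mm / 800 = -0.225.

Call:
jog_arm(
  offsets=[
    {"pos":[-0.075,0.0138,0.0025],"jaw":70},
    {"pos":[-0.15,0.0275,0.005],"jaw":70},
    {"pos":[-0.225,0.04,0.01],"jaw":70},
    {"pos":[-0.255,0.0463,0.01],"jaw":70},
    {"pos":[-0.255,0.0463,0.01],"jaw":70},
    {"pos":[-0.255,0.0463,0.01],"jaw":70},
  ],
)

```text
time: 24.38
tool_pos: [445.7, 149.4, 136.3]
tcp_rot: [-180.0, -0.0, 79.5]
ft_force: [0.4, -0.4, -0.0]
finger_gap: 70.0
grip_force: 0.0
```

```bash
python3 d.py 447.7 150.6 29 80
```

```text
[-0.  -0.  -0.5] [  1.5   1.9 107.3] dist 107.0
```

To row units: 106 mm / 800 = 0.1325, 90 mm / 800 = 0.1125.

Call:
jog_arm(
  offsets=[
    {"pos":[0.0013,0.0025,0.0625],"jaw":70},
    {"pos":[0.0013,0.0025,0.1125],"jaw":70},
    {"pos":[0.0013,0.0025,0.1325],"jaw":70},
    {"pos":[0.0013,0.0025,0.1325],"jaw":70},
    {"pos":[0.0013,0.0025,0.1325],"jaw":60},
    {"pos":[0.0013,0.0025,0.1325],"jaw":45},
    {"pos":[0.0013,0.0025,0.1325],"jaw":32},
    {"pos":[0.0013,0.0025,0.1325],"jaw":32},
  ],
  force=30,
)

```text
time: 25.38
tool_pos: [449.2, 149.9, 32.4]
tcp_rot: [179.9, -0.1, 79.5]
ft_force: [-2.2, 0.2, 5.8]
finger_gap: 36.9
grip_force: 29.5
```

Call:
jog_arm(
  offsets=[
    {"jaw":32},
    {"jaw":32},
    {"jaw":32},
    {"jaw":32},
  ],
)

```text
time: 25.88
tool_pos: [449.2, 150.0, 32.4]
tcp_rot: [179.9, -0.1, 79.5]
ft_force: [-1.1, 0.7, 6.3]
finger_gap: 37.2
grip_force: 29.5
```

To row units: -120 mm / 800 = -0.15, -115 mm / 800 = -0.1438.

Call:
jog_arm(
  offsets=[
    {"pos":[0,0,-0.0375],"jaw":32},
    {"pos":[0,0,-0.0938],"jaw":32},
    {"pos":[0,0,-0.1438],"jaw":32},
    {"pos":[0,0,-0.15],"jaw":32},
    {"pos":[0,0,-0.15],"jaw":32},
  ],
)

```text
time: 26.5
tool_pos: [448.2, 149.6, 150.8]
tcp_rot: [180.0, -0.0, 79.5]
ft_force: [-0.5, 0.1, -1.4]
finger_gap: 37.3
grip_force: 30.6
```

```bash
python3 d.py 508.2 -385.9 145 80
```

```text
[ 0.  -0.  -0.5] [-515.5  156.8    5.8] dist 539.0
```

To row units: -440 mm / 800 = -0.55, -394 mm / 800 = -0.4925.

Call:
jog_arm(
  offsets=[
    {"pos":[-0.065,0.02,0],"jaw":32},
    {"pos":[-0.1363,0.0413,0],"jaw":32},
    {"pos":[-0.2075,0.0625,0],"jaw":32},
    {"pos":[-0.2788,0.085,0],"jaw":32},
    {"pos":[-0.35,0.1063,0],"jaw":32},
    {"pos":[-0.4213,0.1275,0],"jaw":32},
    {"pos":[-0.4925,0.15,0],"jaw":32},
    {"pos":[-0.55,0.1675,0],"jaw":32},
  ],
)

```text
time: 27.5
tool_pos: [498.3, -309.1, 148.1]
tcp_rot: [-179.8, -0.1, 79.4]
ft_force: [0.6, 0.1, -0.9]
finger_gap: 37.4
grip_force: 30.6
```

```bash
python3 d.py 508.2 -385.9 145 80
```

```text
[-0.2 -0.1 -0.6] [-73.6  23.9   3. ] dist 77.0
```

To row units: -74 mm / 800 = -0.0925, -70 mm / 800 = -0.0875.

Call:
jog_arm(
  offsets=[
    {"pos":[-0.0563,0.0188,0],"jaw":32},
    {"pos":[-0.0875,0.0275,0],"jaw":32},
    {"pos":[-0.0925,0.03,0],"jaw":32},
    {"pos":[-0.0925,0.03,0],"jaw":32},
    {"pos":[-0.0925,0.03,0],"jaw":32},
    {"pos":[-0.0925,0.03,0],"jaw":32},
  ],
)

```text
time: 28.25
tool_pos: [509.9, -383.6, 150.8]
tcp_rot: [-180.0, -0.0, 79.5]
ft_force: [-0.1, -0.2, -1.0]
finger_gap: 37.1
grip_force: 30.6
```

```bash
python3 d.py 508.2 -385.9 37 80
python3 - <<'E'
from h import *
import cv2
sq=lambda x,y,z:[(-x,-y,z),(-x,y,z),(x,y,z),(x,-y,z)]
s=optics.snapshot("wrist");im=s["pixels"].copy()
p=(494.9,-335.6,np.radians(14.8))
for L in (sq(38,87,22),np.array(sq(34,31,4))+[0,-52,0],np.array(sq(34,50,4))+[0,33,0]):
    cv2.polylines(im,[proj(s,W(p,L)).round().astype(int)],True,(0,0,255),1)
s2=optics.snapshot("side")["pixels"]
cv2.imwrite("pics/w6.png",np.hstack([cv2.resize(im,(400,300)),cv2.resize(s2[100:370,200:560],(400,300))]))
E
```

```text
[-0.  -0.  -0.5] [ -2.6  -1.2 113.8] dist 114.0
```

View pics/w6.png

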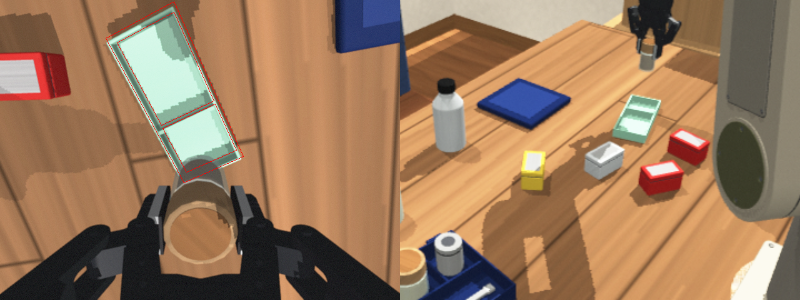

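The overlay sits on the tray, and the jar hangs over the short bay. Lowering.

The manual's scale: shifts go in shares of 80 cm and turns go in shares of 90 degrees. Converting my numbers, 110 mm / 800 = 0.1375, 109 mm / 800 = 0.1363.

Call:
jog_arm(
  offsets=[
    {"pos":[-0.0025,-0.0013,0.0563],"jaw":32},
    {"pos":[-0.0025,-0.0013,0.1063],"jaw":32},
    {"pos":[-0.0025,-0.0013,0.1275],"jaw":32},
    {"pos":[-0.0025,-0.0013,0.1338],"jaw":32},
    {"pos":[-0.0025,-0.0013,0.1363],"jaw":32},
    {"pos":[-0.0025,-0.0013,0.1375],"jaw":32},
    {"pos":[-0.0025,-0.0013,0.1375],"jaw":32},
    {"pos":[-0.0025,-0.0013,0.1375],"jaw":32},
  ],
)

```text
time: 29.35
tool_pos: [508.6, -386.6, 41.5]
tcp_rot: [180.0, 0.0, 79.5]
ft_force: [-0.4, 0.1, -1.2]
finger_gap: 37.2
grip_force: 30.6
```

To row units: 5 mm / 800 = 0.0063, 4.3 mm / 800 = 0.0054.

Call:
jog_arm(
  offsets=[
    {"pos":[0,0,0.0019],"jaw":32},
    {"pos":[0,0,0.0031],"jaw":32},
    {"pos":[0,0,0.0044],"jaw":32},
    {"pos":[0,0,0.0054],"jaw":32},
    {"pos":[0,0,0.0063],"jaw":32},
    {"pos":[0,0,0.0063],"jaw":32},
    {"pos":[0,0,0.0063],"jaw":32},
  ],
)

```text
time: 30.22
tool_pos: [508.3, -386.4, 36.5]
tcp_rot: [-180.0, 0.0, 79.5]
ft_force: [-3.8, 2.1, 5.5]
finger_gap: 37.0
grip_force: 31.1
```

To row units: -110 mm / 800 = -0.1375, -105 mm / 800 = -0.1313.

Call:
jog_arm(
  offsets=[
    {"pos":[0,0,-0.0005],"jaw":42},
    {"pos":[0,0,-0.0005],"jaw":48},
    {"pos":[0,0,-0.0005],"jaw":56},
    {"pos":[0,0,-0.0008],"jaw":60},
    {"pos":[0,0,-0.0125],"jaw":60},
    {"pos":[0,0,-0.0688],"jaw":60},
    {"pos":[0,0,-0.1313],"jaw":60},
    {"pos":[0,0,-0.1375],"jaw":60},
  ],
)

```text
time: 31.22
tool_pos: [511.0, -388.7, 152.6]
tcp_rot: [179.5, 0.3, 79.5]
ft_force: [0.4, 0.0, -0.1]
finger_gap: 60.0
grip_force: 0.0
```

```bash
python3 d.py 460.3 -120.3 130 80
```

```text
[ 0.5  0.3 -0.5] [254.7 -98.9  20.4] dist 274.0
```

To row units: 255 mm / 800 = 0.3188, 208 mm / 800 = 0.26, -0.5 degrees / 90 = -0.0056.

Call:
jog_arm(
  offsets=[
    {"pos":[0.065,-0.025,0],"jaw":70},
    {"pos":[0.13,-0.05,0],"jaw":70},
    {"pos":[0.195,-0.075,0.0063],"jaw":70},
    {"pos":[0.26,-0.1,0.0125],"jaw":70},
    {"pos":[0.3188,-0.1238,0.025],"jaw":70},
    {"turn_vec":[0,0,-0.0056],"pos":[0.3188,-0.1238,0.025],"jaw":70},
    {"turn_vec":[0,0,-0.0056],"pos":[0.3188,-0.1238,0.025],"jaw":70},
    {"turn_vec":[0,0,-0.0056],"pos":[0.3188,-0.1238,0.025],"jaw":70},
  ],
)

```text
time: 32.22
tool_pos: [458.0, -118.7, 126.3]
tcp_rot: [180.0, 0.0, 79.9]
ft_force: [1.0, 0.4, 0.1]
finger_gap: 69.8
grip_force: 0.0
```

```bash
python3 d.py 460.3 -120.3 12 80
python3 - <<'E'
from h import *
import cv2
s=optics.snapshot("wrist");im=s["pixels"].copy()
for z in (45,0):
    q=proj(s,W((460.3,-120.3,np.radians(-10.1)),[(-22,-38,z),(-22,38,z),(22,38,z),(22,-38,z)]))
    cv2.polylines(im,[q.round().astype(int)],True,(0,255,0),1)
cv2.imwrite("pics/w7.png",im)
E
```

```text
[ 0.   0.  -0.1] [ -1.2   2.5 114.3] dist 114.0
```

View pics/w7.png

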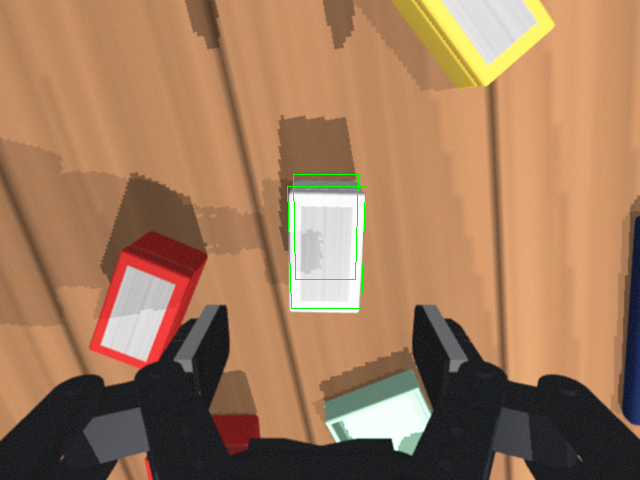

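The tin matches the overlay, centred at (325,249), and the red tin is clear of the fingers. I'll grip high so the fingers stay above the tray walls.

To row units: 107 mm / 800 = 0.1338, 90 mm / 800 = 0.1125.

Call:
jog_arm(
  offsets=[
    {"pos":[-0.0013,0.0019,0.0625],"jaw":70},
    {"pos":[-0.0013,0.0019,0.1125],"jaw":70},
    {"pos":[-0.0013,0.0019,0.1338],"jaw":70},
    {"pos":[-0.0013,0.0019,0.1338],"jaw":70},
    {"pos":[-0.0013,0.0019,0.1338],"jaw":60},
    {"pos":[-0.0013,0.0019,0.1338],"jaw":48},
    {"pos":[-0.0013,0.0019,0.1338],"jaw":38},
    {"pos":[-0.0013,0.0019,0.1338],"jaw":38},
  ],
  force=40,
)

```text
time: 33.28
tool_pos: [460.3, -119.4, 20.7]
tcp_rot: [179.8, 0.0, 80.0]
ft_force: [-0.8, -0.4, 5.7]
finger_gap: 43.5
grip_force: 41.4
```

Call:
jog_arm(
  offsets=[
    {"jaw":38},
    {"jaw":38},
    {"jaw":38},
    {"jaw":38},
  ],
)

```text
time: 33.78
tool_pos: [460.3, -119.4, 20.7]
tcp_rot: [179.8, 0.0, 80.0]
ft_force: [-0.6, -0.4, 5.6]
finger_gap: 43.1
grip_force: 41.4
```

To row units: -105 mm / 800 = -0.1313, -75 mm / 800 = -0.0938.

Call:
jog_arm(
  offsets=[
    {"pos":[0,0,-0.0375],"jaw":38},
    {"pos":[0,0,-0.0938],"jaw":38},
    {"pos":[0,0,-0.1313],"jaw":38},
    {"pos":[0,0,-0.1313],"jaw":38},
    {"pos":[0,0,-0.1313],"jaw":38},
  ],
)

```text
time: 34.4
tool_pos: [458.6, -118.7, 123.4]
tcp_rot: [-180.0, -0.0, 80.0]
ft_force: [0.7, 0.2, -1.4]
finger_gap: 43.3
grip_force: 41.1
```

```bash
python3 d.py 486.5 -303.7 120 104.8
```

```text
[ -0.   -0.  -24.8] [-177.3   59.7    3.4] dist 187.0
```

To row units: -177 mm / 800 = -0.2213, -170 mm / 800 = -0.2125, -24.8 degrees / 90 = -0.2756.

Call:
jog_arm(
  offsets=[
    {"turn_vec":[0,0,-0.0778],"pos":[-0.0563,0.0188,0],"jaw":38},
    {"turn_vec":[0,0,-0.1556],"pos":[-0.1125,0.0375,0],"jaw":38},
    {"turn_vec":[0,0,-0.2222],"pos":[-0.1688,0.0563,0],"jaw":38},
    {"turn_vec":[0,0,-0.2756],"pos":[-0.2125,0.0713,0.0025],"jaw":38},
    {"turn_vec":[0,0,-0.2756],"pos":[-0.2213,0.075,0.0038],"jaw":38},
    {"turn_vec":[0,0,-0.2756],"pos":[-0.2213,0.075,0.0038],"jaw":38},
    {"turn_vec":[0,0,-0.2756],"pos":[-0.2213,0.075,0.0038],"jaw":38},
    {"turn_vec":[0,0,-0.2756],"pos":[-0.2213,0.075,0.0038],"jaw":38},
  ],
)

```text
time: 35.4
tool_pos: [487.2, -302.5, 120.8]
tcp_rot: [180.0, -0.0, 104.8]
ft_force: [1.1, -0.3, -0.4]
finger_gap: 43.3
grip_force: 41.1
```

```bash
python3 d.py 486.5 -303.7 25 104.8
python3 - <<'E'
from h import *
import cv2
sq=lambda x,y,z:[(-x,-y,z),(-x,y,z),(x,y,z),(x,-y,z)]
s=optics.snapshot("wrist");im=s["pixels"].copy()
p=(494.9,-335.6,np.radians(14.8))
for L in (sq(38,87,22),np.array(sq(34,31,4))+[0,-52,0],np.array(sq(34,50,4))+[0,33,0]):
    cv2.polylines(im,[proj(s,W(p,L)).round().astype(int)],True,(0,0,255),1)
cv2.imwrite("pics/w8.png",im)
E
```

```text
[ 0. -0.  0.] [-1.  -1.  95.8] dist 96.0
```

View pics/w8.png

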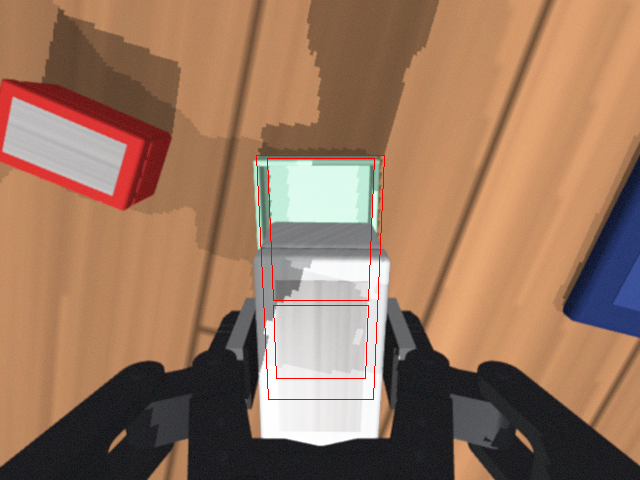

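The tray is within 2 mm of the overlay, slightly to the left, and the tin is aligned with it. Lowering with a small correction.

To row units: 92 mm / 800 = 0.115, 91 mm / 800 = 0.1138.

Call:
jog_arm(
  offsets=[
    {"pos":[-0.0013,-0.0025,0.0563],"jaw":38},
    {"pos":[-0.0013,-0.0025,0.0938],"jaw":38},
    {"pos":[-0.0013,-0.0025,0.1075],"jaw":38},
    {"pos":[-0.0013,-0.0025,0.1125],"jaw":38},
    {"pos":[-0.0013,-0.0025,0.1138],"jaw":38},
    {"pos":[-0.0013,-0.0025,0.115],"jaw":38},
    {"pos":[-0.0013,-0.0025,0.115],"jaw":38},
    {"pos":[-0.0013,-0.0025,0.115],"jaw":38},
  ],
)

```text
time: 36.45
tool_pos: [485.7, -305.2, 29.2]
tcp_rot: [180.0, 0.0, 104.8]
ft_force: [-0.6, 0.0, -1.9]
finger_gap: 43.4
grip_force: 41.1
```

To row units: 4.7 mm / 800 = 0.0059, 4.2 mm / 800 = 0.0053.

Call:
jog_arm(
  offsets=[
    {"pos":[0,0,0.0019],"jaw":38},
    {"pos":[0,0,0.0031],"jaw":38},
    {"pos":[0,0,0.0044],"jaw":38},
    {"pos":[0,0,0.0053],"jaw":38},
    {"pos":[0,0,0.0059],"jaw":38},
    {"pos":[0,0,0.0059],"jaw":38},
    {"pos":[0,0,0.0059],"jaw":38},
  ],
)

```text
time: 37.33
tool_pos: [485.4, -305.0, 24.8]
tcp_rot: [-180.0, -0.0, 104.8]
ft_force: [-4.2, 2.3, 7.0]
finger_gap: 43.4
grip_force: 41.8
```

Call:
jog_arm(
  offsets=[
    {"pos":[0,0,-0.0005],"jaw":50},
    {"pos":[0,0,-0.0005],"jaw":58},
    {"pos":[0,0,-0.0005],"jaw":64},
    {"pos":[0,0,-0.0008],"jaw":66},
    {"pos":[0,0,-0.0188],"jaw":66},
    {"pos":[0,0,-0.0938],"jaw":66},
    {"pos":[0,0,-0.1563],"jaw":66},
    {"pos":[0,0,-0.1875],"jaw":66},
  ],
)

```text
time: 38.33
tool_pos: [487.0, -306.2, 179.4]
tcp_rot: [179.8, 0.3, 104.8]
ft_force: [0.7, -0.2, 0.3]
finger_gap: 65.9
grip_force: 0.0
```

Call:
jog_arm(
  offsets=[
    {"pos":[-0.0563,-0.05,-0.025],"jaw":66},
    {"pos":[-0.0563,-0.05,-0.025],"jaw":66},
    {"pos":[-0.0563,-0.05,-0.025],"jaw":66},
  ],
)

```text
time: 38.7
tool_pos: [458.2, -358.8, 194.6]
tcp_rot: [180.0, 0.0, 104.7]
ft_force: [-0.3, 0.5, -0.7]
finger_gap: 66.1
grip_force: 0.0
```

```bash
python3 - <<'E'
from h import *
import cv2
a=optics.snapshot("scene")["pixels"]; b=optics.snapshot("side")["pixels"]
A=cv2.resize(a[170:310,110:310],(400,280),interpolation=cv2.INTER_CUBIC);B=cv2.resize(a[170:310,350:550],(400,280),interpolation=cv2.INTER_CUBIC)
C=cv2.resize(b[140:280,300:500],(400,280),interpolation=cv2.INTER_CUBIC);D=cv2.resize(b[285:425,140:340],(400,280),interpolation=cv2.INTER_CUBIC)
cv2.imwrite("pics/end.png",np.vstack([np.hstack([A,B]),np.hstack([C,D])]))
E
```

```text
(no output)
```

View pics/end.png

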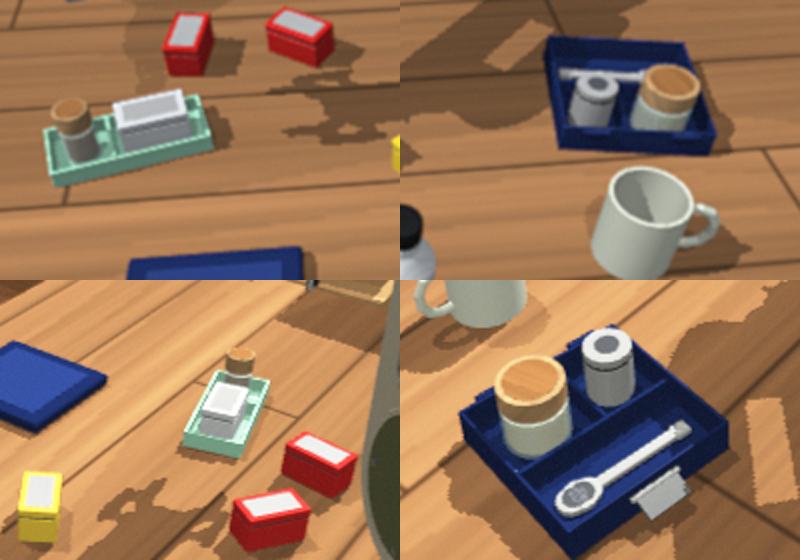

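All five items are in their bays: jar (530,400), pot (605,365), and the spoon flat along the latch bay. In the tray, the slim jar (72,130) stands upright and the tin (155,118) sits flat, lid up. The bystanders look untouched.

```bash
python3 -c "
from bench import workorder
print(workorder.hand_in())"
```

```text
the job is handed in; nothing more can be done
None
```

I made up both kits in the order asked and handed the job in at about 39 s of robot time; the last pictures showed every item in its bay, but no verdict came back.

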